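# Put away the welding tooling

### The arm

A 7-joint arm with a two-finger parallel gripper is mounted at the origin on the work surface. World frame = base frame: x ahead of the robot, y to its left, z up, the work surface at z = 0. Lengths are in mm, angles in rad, forces in N, time in s.
With the tool pointing down it reaches from about 425 to 1025 mm from the base axis. Payload 3.6 kg.
Tool frame: the origin (TCP) lies between the finger pads; the fingertips stand 17 mm ahead of it and the grasp point (between the pads) lies 2 mm behind it; z points along the fingers, y is the direction in which the jaws open and shut (so a half turn about z gives the same grasp; the last joint's range is limited). The gripper opens to 85 mm and grips with 20 to 120 N. Pads are 22 mm wide; open, the fingers measure 114 mm over their backs; the gripper's body (76 mm by 85 mm) begins 54 mm behind the grasp point. The pads swing forward as they close: fully open they stand 13 mm farther back than shut.
Start: joints at [1.113, 0.591, 0.048, 1.609, -0.033, 0.943, -0.034], TCP at [258.654, -677.294, 209.002] pointing down, gripper open.
Joint ranges: [-2.69, 2.69], [-0.47, 2.24], [-1.27, 1.36], [0.19, 2.51], [-1.53, 4.68], [0.08, 2.07], [-3.09, 3.09]. Speed limits (rad/s): [2.57, 2.57, 3.14, 3.14, 3.14, 3.14, 3.14].

### API

Orientations are given as a unit quaternion [x, y, z, w].
In Python, from rig import get_obs, get_image, hand_in gives the robot as it stands.
- The arm moves only by the tool servo_tool, never from a script. Its argument "rows" is a list that holds one entry, the list of rows, each a list of 6 numbers: the shift along the world's x, y, z in mm, then the turn, a rotation vector about the world's x, y, z in rad. In form: [[[tx, ty, tz, ax, ay, az], ...]]. A call has 1 to 10 rows; each row shifts and turns the pose as measured when the row begins; what a row does not reach is not made up. A row lasts 1/8 s, in which the tool goes at most 62.5 mm and 10.7 degrees, less where a joint would pass 70% of its speed; a pose out of reach is approached as far as the arm can. A call with a gripper value outside its range is refused whole. "gripper" is the closure, from 0 (fully open) to 1 (shut), set as the call begins (left out, the last holds). The fingers move at their own pace and stop on an object; "grip_force" is the grip in N (left out, the last holds). Time passes only in rows, so rows that do not move let the fingers close. It gives the time, the measured TCP pose, the force and the opening at its end, in the units of the state.
- get_obs(): the state, without advancing time (a new reading comes with each control period).
- get_image(name): name is "side" or "top"; returns a dict with "frame" (420x560x3 uint8, red, green, blue), "depth" (420x560 float32, mm along the optical axis (not along the pixel's ray), 0 where there is no reading), "fx", "fy", "cx", "cy" (pixels), "R" (3x3) and "t" (3): a world point X has camera coordinates R X + t. Camera axes: x right, y down, z forward; pixel columns grow to the right and rows downward; lengths in mm; the calibration is good to about 2 mm. A picture is of the moment at which its call begins.
- hand_in(): hands the job in, once; it reports no verdict.
The state is a dict: "time": time; "q": joint angles; "qd": joint speeds; "joint_efforts": joint torques, N m; "position": TCP position; "tcp_rot": TCP orientation; "contact_force": force on the tool from outside, world axes, zero at the start; "ft_torque": the same for the moment, N m; "width": finger opening in mm.
Only numpy, scipy, OpenCV 4.12 (cv2) and the standard library are available. Lean on these libraries where they do the work, as an engineer would, in place of code of your own. Each camera call takes 0.05 s, during which the arm holds its last target. There are 200 camera calls.

### The job

The welding job is over: sort its loose tooling from the bench into the three shallow steel trays. Both stepped horn tips go upright in the round tray, the two slotted strap clamps flat in the two-lane tray, one on the floor of each lane, and the part nest flat in the square tray with its pins up. Leave the small clear sample dish where it stands.

Things in the scene. Friction and masses are not known exactly. Their poses are not given: they have to be found in the camera images.
- horn_a: Welding horn tip, a stepped steel turning standing upright on a round flange: flange 38 mm across and 14 mm high, above it a plain neck 22 mm across up to 54 mm, on top a small blade 16 x 6 mm up to 66 mm. About 150 g. Origin: centre of the underside; z up its axis. Best gripped round the neck. The two horns are alike and interchangeable.
- horn_b: Welding horn tip, a stepped steel turning standing upright on a round flange: flange 38 mm across and 14 mm high, above it a plain neck 22 mm across up to 54 mm, on top a small blade 16 x 6 mm up to 66 mm. About 150 g. Origin: centre of the underside; z up its axis. Best gripped round the neck. The two horns are alike and interchangeable.
- clamp_a: Slotted strap clamp, a plain aluminium bar 90 mm long, 26 mm wide, 20 mm high, with a lengthwise slot 10 x 60 mm through its middle; the last 15 mm at its +x end is only 12 mm high. About 120 g. Lies flat. Origin: centre of the underside; x along its length, y across it, z up. The two clamps are alike and interchangeable.
- clamp_b: Slotted strap clamp, a plain aluminium bar 90 mm long, 26 mm wide, 20 mm high, with a lengthwise slot 10 x 60 mm through its middle; the last 15 mm at its +x end is only 12 mm high. About 120 g. Lies flat. Origin: centre of the underside; x along its length, y across it, z up. The two clamps are alike and interchangeable.
- nest: Part nest, an aluminium block 66 mm long, 46 mm wide, 22 mm high with two dark rectangular pockets (6 mm deep) in its top, and two 6 mm steel pins standing 14 mm above the top (36 mm in all) at two opposite corners: x +27, y +17 mm and x -27, y -17 mm. About 170 g. Origin: centre of the underside; x along its length, y across it, z up. Only one exists.
- round_tray: Round steel tray, fixed to the bench: 126 mm outside, 120 mm inside, rim 10 mm high, floor 3 mm above the bench. Origin: centre of its underside; z up. Room for two horns side by side.
- lane_tray: Rectangular steel tray with a rib down the middle, fixed to the bench: 106 mm (x) by 140 mm (y) outside, walls 3 mm, rim and rib 10 mm high, floor 3 mm above the bench. The rib (3 mm thick, at x = 0) runs along y and parts it into two lanes 48.5 mm wide and 134 mm long, whose centre lines lie at x = -25.75 and +25.75 mm. Origin: centre of its underside; z up.
- square_tray: Square steel tray without a rib, fixed to the bench: 96 x 96 mm outside, 90 x 90 mm inside, walls 3 mm, rim 10 mm high, floor 3 mm above the bench. Origin: centre of its underside; x and y along its sides, z up.
- sample_dish: Clear, lidded round sample dish with two small plastic samples on top, 62 mm across and about 16 mm high, loose, standing somewhere in the row of tooling. To be left alone. A small amber jar (36 mm across, 40 mm high, not listed) stands in the same row, which runs across in front of the robot with about 110 mm between centres. Origin: centre of the underside.

How it is judged (in metres and radians):
At the end, for the whole second after the job is handed in: Horns upright (0.1 rad) in the round tray, within 45 mm of its centre; clamps flat (0.06 rad) in the two-lane tray, one per lane; nest flat, pins up, in the square tray, within 28 mm of centre each way; all on the tray floors (underside under 7 mm in the tray frame), released, at rest (horizontal distance between each of horn_a, horn_b and round_tray below 0.045 m and z of horn_a in the frame of round_tray between 0 and 0.007 m and angle between each of horn_a, horn_b's own z axis and vertical below 0.1 rad and linear speed of each of horn_a, horn_b, clamp_a, clamp_b, nest below 0.02 m/s and angular speed of each of horn_a, horn_b, clamp_a, clamp_b, nest below 0.3 rad/s and z of horn_b in the frame of round_tray between 0 and 0.007 m and x of clamp_a in the frame of lane_tray between -0.042 and 0.042 m and y of clamp_a in the frame of lane_tray between -0.035 and 0.035 m and z of clamp_a in the frame of lane_tray between 0 and 0.007 m and angle between each of clamp_a, clamp_b, nest's own z axis and vertical below 0.06 rad and x of clamp_b in the frame of lane_tray between -0.042 and 0.042 m and y of clamp_b in the frame of lane_tray between -0.035 and 0.035 m and z of clamp_b in the frame of lane_tray between 0 and 0.007 m and x of nest in the frame of square_tray between -0.028 and 0.028 m and y of nest in the frame of square_tray between -0.028 and 0.028 m and z of nest in the frame of square_tray between 0 and 0.007 m); the robot touches nothing.
It fails at once if the sample dish is moved more than 15 mm (distance of sample_dish from where it was at the start of the episode above 0.015 m).
It also fails if it takes over 120 s, if anything falls off the work surface, if the arm or the gripper's body presses on something with over 40 N, if the wrist force passes 120 N, or if a joint passes its speed limit or range.

## Working session

There is one attempt and no reset: what is moved stays moved. The work goes in short steps, Python scripts to look and compute and a tool call to move; the robot and the scene stay as the last step left them, time stands still between calls to the robot, and variables do not carry over. Pictures are saved under pics/ and viewed, about 12 in all and at most 16, crops included, and the job is handed in when it is done.

Besides the shell and the picture viewer there is one more tool, called after ">>>" as name(argument=value, ...), one argument or row to a line, values as JSON. servo_tool: Moves the arm, as the interface text tells. Its arguments: {"type":"object","properties":{"rows":{"type":"array"},"gripper":{"type":"number"},"grip_force":{"type":"number"}},"required":["rows"]}

```bash
mkdir -p pics; cat > h.py <<'E'
from rig import get_obs,get_image,hand_in
import numpy as np,cv2,pickle
def snap(name,fn):
    im=get_image(name); pickle.dump(im,open(f'{fn}.pkl','wb'))
    cv2.imwrite(f'pics/{fn}.png',cv2.cvtColor(im['frame'],cv2.COLOR_RGB2BGR)); return im
def cloud(im):
    d=im['depth'];v,u=np.mgrid[:d.shape[0],:d.shape[1]]
    P=np.stack([(u-im['cx'])/im['fx']*d,(v-im['cy'])/im['fy']*d,d],-1)
    W=(P-im['t'])@im['R']; W[d==0]=np.nan; return W
E
python3 - <<'E'
from h import *
for n in('top','side'):
    im=snap(n,n+'0'); print(n,im['fx'],im['cx'],im['cy'],-im['R'].T@im['t'],im['R'].round(3).tolist())
    W=cloud(im); print(np.nanmedian(W[...,2]), W[0,0],W[0,-1],W[-1,0],W[-1,-1])
print(get_obs())
E
```

```text
top 406.68623723147954 278.1162531687866 212.0532690976629 [348.5093387    4.97513167 961.63026753] [[0.002, -1.0, -0.008], [-0.983, -0.001, -0.183], [0.183, 0.009, -0.983]]
0.0602860000631 [1689.89673773 1343.80210998 -743.54866034] [ 1681.1532877  -1298.92211037  -747.05052255] [ 6.19710968e+01  6.26672711e+02 -4.14324607e-02] [  67.9229811  -600.88144977    1.18814032]
side 397.8923653766974 278.9195154807854 205.61826219316077 [ 214.4844083  -565.96814278  658.43125418] [[0.884, -0.467, 0.018], [-0.306, -0.609, -0.731], [0.352, 0.641, -0.682]]
-0.40554402672370066 [  35.86282257 1532.38269075  140.07191798] [2122.59342951  490.69255459  168.0601394 ] [ -48.06417972 -176.21834368   -2.27193818] [ 718.96008602 -574.88699678   -2.11879405]
{'time': 0.1, 'q': array([ 1.1124772 ,  0.59203942,  0.04831697,  1.60969942, -0.0333254 ,
        0.94271529, -0.03369223]), 'qd': array([-0.00051947, -0.00187982, -0.00092336, -0.00387068, -0.00030337,
       -0.00239897,  0.00189864]), 'joint_efforts': array([ 5.48671524e-03, -5.49998581e+01,  1.55359726e+00, -1.98825538e+01,
        9.72023554e-03,  3.82428741e-03,  1.11011808e-06]), 'position': array([ 258.3857446 , -676.53788648,  207.9449195 ]), 'tcp_rot': array([ 9.83403269e-01,  1.81430300e-01, -2.36480112e-04, -1.00044576e-03]), 'contact_force': array([-0.23854582, -0.22615187,  0.03315861]), 'ft_torque': array([ 0.02058127,  0.03379224, -0.0798767 ]), 'width': 85.28361628207064}
```

View pics/top0.png

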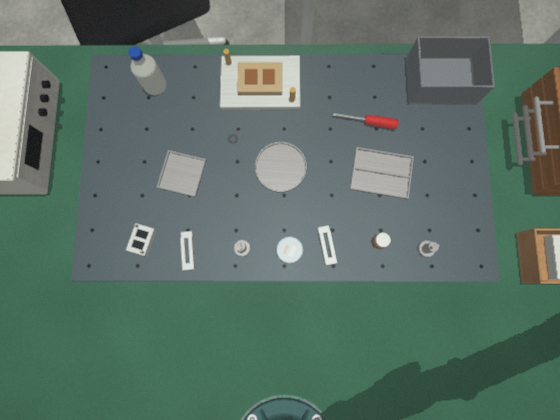

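View pics/side0.png

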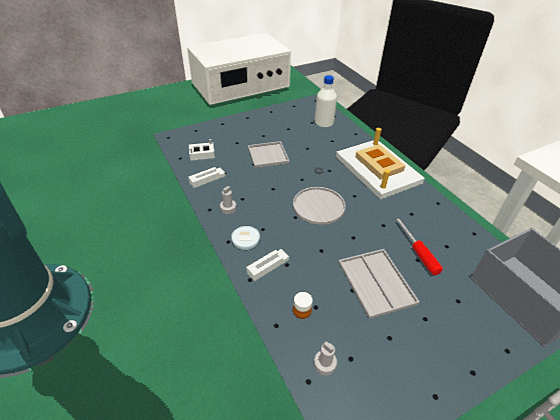

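The top view shows, left to right: nest (140,240), clamp (187,251), horn (242,248), dish (289,250), clamp (327,245), jar (382,241) and horn (429,248). The trays are square (181,174), round (281,167) and lane (382,173). The side view agrees.

```bash
python3 - <<'E'
from h import *
im=pickle.load(open('top0.pkl','rb'));W=cloud(im);im2=pickle.load(open('side0.pkl','rb'));W2=cloud(im2)
objs=dict(nest=(140,240),clL=(187,251),hornL=(242,248),dish=(289,250),clR=(327,245),jar=(382,241),hornR=(429,248))
trays=dict(sq=(181,174),rd=(281,167),lane=(382,173))
def rep(n,P):
    r=cv2.minAreaRect(P[:,:2].astype(np.float32)); print('  ',n,len(P),'rect c',np.round(r[0],1),'size',np.round(r[1],1),'ang',round(r[2],1),'mean',P.mean(0).round(1),'zmax',P[:,2].max().round(1))
for n,(u,v) in objs.items():
    sub=W[v-28:v+28,u-24:u+24].reshape(-1,3); z0=np.nanmedian(sub[:,2]);c=W[v-4:v+5,u-4:u+5].reshape(-1,3)
    print(n,'bench z',z0.round(1))
    P=sub[sub[:,2]>z0+8]; rep('top',P)
    cx,cy=P[:,0].mean(),P[:,1].mean()
    Q=W2.reshape(-1,3); Q=Q[(abs(Q[:,0]-cx)<55)&(abs(Q[:,1]-cy)<48)]; z1=np.nanmedian(Q[:,2]);Q=Q[Q[:,2]>z1+8]; print('  side z0',z1.round(1)); 
    if len(Q)>3: rep('side',Q)
    for lo,hi in((4,16),(20,52),(56,70)):
        if 'horn' in n:
            for s,A in(('t',P),('s',Q)):
                B=A[(A[:,2]>lo)&(A[:,2]<hi)]
                if len(B)>2: rep(f'{s}{lo}',B)
for n,(u,v) in trays.items():
    sub=W[v-36:v+36,u-42:u+42].reshape(-1,3); P=sub[sub[:,2]>np.nanpercentile(sub[:,2],5)+1.8]; print(n,np.nanpercentile(sub[:,2],[5,50,95]).round(1)); rep('t',sub[sub[:,2]>2]); rep('rim',sub[sub[:,2]>6])
big=[]
for f,(x0,x1,y0,y1) in dict(a=(110,275,215,275),b=(270,450,215,275),c=(150,425,135,205)).items():
    c=cv2.cvtColor(im['frame'][y0:y1,x0:x1],cv2.COLOR_RGB2BGR); big.append(cv2.resize(c,(800,int(800*(y1-y0)/(x1-x0))),interpolation=cv2.INTER_CUBIC))
o=np.vstack(big)
cv2.imwrite('pics/crop.png',cv2.resize(o,(int(o.shape[1]*600/o.shape[0]),600)))
E
```

```text
nest bench z 0.8
   top 612 rect c [458.4 334.5] size [47.3 65.8] ang 73.6 mean [458.  333.4  19.9] zmax 38.0
  side z0 1.8
   side 330 rect c [459. 336.] size [51.1 65.6] ang 73.5 mean [458.6 332.3  19.5] zmax 36.8
clL bench z 0.6
   top 376 rect c [433.4 224.9] size [90.1 26.8] ang 6.7 mean [432.  224.1  17.4] zmax 24.2
  side z0 1.4
   side 316 rect c [433.6 226.7] size [90.4 30.5] ang 6.3 mean [430.1 224.   16.6] zmax 22.9
hornL bench z 0.3
   top 206 rect c [438.8  97.3] size [35.8 36.7] ang 75.9 mean [437.1  95.6  31. ] zmax 69.4
  side z0 0.6
   side 269 rect c [439.8  97.5] size [34.8 35.6] ang 68.8 mean [438.   93.3  32.8] zmax 67.1
   t4 103 rect c [438.8  97.4] size [35.6 36.8] ang 75.4 mean [436.4  95.1  13.1] zmax 15.9
   s4 95 rect c [439.8  97.5] size [34.8 35.6] ang 68.8 mean [437.7  92.5  13.1] zmax 15.9
   t20 25 rect c [439.   93.9] size [20.7 13.6] ang 0.4 mean [436.1  91.6  40.7] zmax 51.9
   s20 96 rect c [439.3  94.7] size [16.8 22.2] ang 85.9 mean [437.4  92.1  35.8] zmax 52.0
   t56 25 rect c [438.4  98.1] size [15.4 10.1] ang 34.5 mean [438.6  97.5  64.3] zm
[... 1515 characters left out ...]
4] size [ 7.2 18. ] ang 16.4 mean [ 437.9 -332.4   62.9] zmax 66.6
sq [-2.4  0.7  5.7]
   t 1716 rect c [624.1 253.8] size [180.3 209.9] ang 0.0 mean [622.2 250.    4.2] zmax 13.6
   rim 281 rect c [622.6 254.2] size [109.  172.4] ang 76.7 mean [621. 249.   9.] zmax 13.6
rd [-2.1  1.1  5.7]
   t 2096 rect c [641.8   8.1] size [205.8 181.1] ang 90.0 mean [640.9   7.    4.1] zmax 15.0
   rim 280 rect c [625.4   6.7] size [153.2 125.2] ang 3.8 mean [638.8   8.4   8.7] zmax 15.0
lane [-2.   1.5  8.2]
   t 2467 rect c [ 626.4 -239.3] size [207.5 179.9] ang 89.9 mean [ 624.  -239.8    4.5] zmax 14.0
   rim 460 rect c [ 613.6 -241.3] size [151.4 126. ] ang 79.0 mean [ 621.3 -239.5    9.1] zmax 14.0
```

View pics/crop.png

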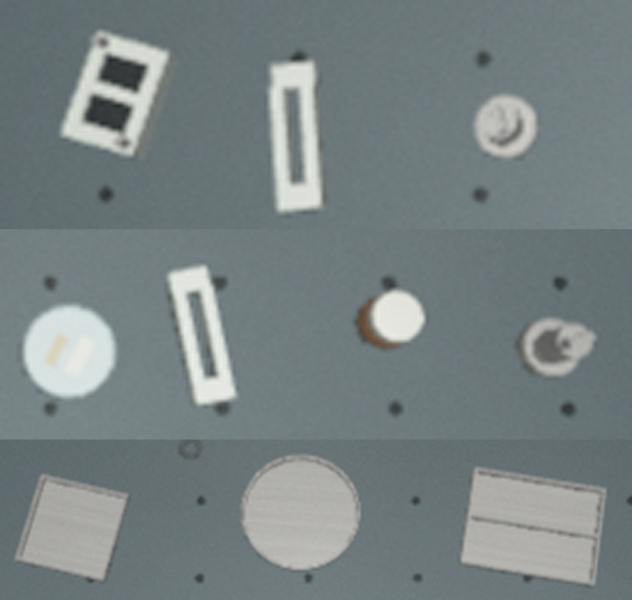

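```bash
python3 - <<'E'
from h import *
for cam in('top','side'):
    im=pickle.load(open(cam+'0.pkl','rb'));W=cloud(im)
    C=-im['R'].T@im['t']
    hsv=cv2.cvtColor(im['frame'],cv2.COLOR_RGB2HSV); f=im['frame'].astype(int)
    m=((f[...,0]-f[...,2]>-6)&(f.sum(2)>300)).astype(np.uint8)
    m=cv2.morphologyEx(m,cv2.MORPH_CLOSE,np.ones((5,5)))
    n,l,st,ct=cv2.connectedComponentsWithStats(m)
    for name,(x,y) in dict(sq=(622,249),rd=(630,6),lane=(618,-241)).items():
        p=im['R']@[x,y,5]+im['t']; u,v=int(p[0]/p[2]*im['fx']+im['cx']),int(p[1]/p[2]*im['fy']+im['cy'])
        k=l[v,u]; c=max(cv2.findContours((l==k).astype(np.uint8),0,1)[0],key=cv2.contourArea)[:,0].astype(float)
        for z in (5,):
            d=np.c_[(c[:,0]-im['cx'])/im['fx'],(c[:,1]-im['cy'])/im['fy'],np.ones(len(c))]@im['R']
            P=C+d*((z-C[2])/d[:,2])[:,None]; r=cv2.minAreaRect(P[:,:2].astype(np.float32)); print(cam,name,k,st[k],np.round(r[0],1),np.round(r[1],1),round(r[2],1))
    # top-face refinement of clamps, nest by z band
    Q=W.reshape(-1,3)
    for name,(x,y,lo,hi) in dict(nest=(458,334,17,27),clL=(433,225,16,25),clR=(446,-101,16,25)).items():
        B=Q[(abs(Q[:,0]-x)<55)&(abs(Q[:,1]-y)<48)&(Q[:,2]>lo)&(Q[:,2]<hi)];xy=B[:,:2]-B[:,:2].mean(0)
        w,V=np.linalg.eigh(xy.T@xy); a=np.degrees(np.arctan2(V[1,1],V[0,1])); print(cam,name,B.mean(0).round(1),'long axis deg',round((a+90)%180-90,1))
E
```

```text
top sq 27 [ 157  150   49   47 1579] [623.6 250.6] [99.5 98.5] 76.5
top rd 25 [ 255  141   52   51 2065] [641.6   7.7] [127.  124.9] 0.0
top lane 26 [ 350  147   64   52 2563] [ 625.1 -238.2] [142.9 110.2] 80.2
top nest [458.8 334.4  21. ] long axis deg -21.8
top clL [423.1 223.2  19.6] long axis deg 6.8
top clR [ 436.3 -102.9   19.7] long axis deg 10.1
side sq 4 [248 141  42  27 821] [624.5 251. ] [110.1  99.1] 76.2
side rd 7 [ 293  187   53   38 1578] [640.4   7.9] [131.4 126.3] 63.4
side lane 11 [ 338  249   82   70 3262] [ 624.6 -236.2] [146.1 111.4] 80.1
side nest [459.7 335.3  20.9] long axis deg -13.9
side clL [423.9 224.6  19.1] long axis deg 6.5
side clR [ 436.1 -102.    19. ] long axis deg 10.8
```

>>> servo_tool(
  rows=[
    [[26,49,0,0,0,0.172],[26,49,0,0,0,0.172],[26,49,0,0,0,0.172],[26,49,0,0,0,0.172],[26,49,0,0,0,0.172],[26,49,0,0,0,0.172],[23,49,0,0,0,0.172],[0,0,0,0,0,0]],
  ],
  gripper=0.2,
  grip_force=50,
)

```text
time: 1.1
position: [437.7, -321.5, 205.2]
tcp_rot: [0.694, 0.72, -0.001, -0.0]
contact_force: [0.7, -0.1, 1.3]
width: 68.5
```

```bash
cat >> h.py <<'E'
from scipy.spatial.transform import Rotation as Rr
def go(x,y,z,yaw):
    "remaining shift and rotvec to tool-down pose with jaw (tool y) at yaw deg (mod 180)"
    o=get_obs();R=Rr.from_quat(o['tcp_rot']);cy=np.degrees(np.arctan2(*R.as_matrix()[[1,0],1]))
    yw=yaw+180*round((cy-yaw)/180);c,s=np.cos(np.radians(yw)),np.sin(np.radians(yw))
    T=Rr.from_matrix(np.c_[[s,-c,0],[c,s,0],[0,0,-1]])
    print('t',round(float(o['time']),2),'pos',o['position'].round(1),'F',o['contact_force'].round(1),'w',round(float(o['width']),1),'q',o['q'].round(2)[[0,6]])
    print('to go',(np.array([x,y,z])-o['position']).round(1),(T*R.inv()).as_rotvec().round(3))
E
python3 -c "from h import *;go(437.5,-332.3,80,0)"
```

```text
Traceback (most recent call last):
  File "h.py", line 15, in go
    T=Rr.from_matrix(np.c_[[s,-c,0],[c,s,0],[0,0,-1]])
  File "scipy/spatial/transform/_rotation.pyx", line 1143, in scipy.spatial.transform._rotation.Rotation.from_matrix
ValueError: Non-positive determinant (left-handed or null coordinate frame) in rotation matrix 0: [[ 0.  1.  0.]
 [-1.  0.  0.]
 [ 0.  0. -1.]].
```

>>> servo_tool(
  rows=[
    [[0,-10,-20,0,0,-0.03],[0,0,-40,0,0,0],[0,0,-40,0,0,0],[0,0,-30,0,0,0],[0,0,-18,0,0,0],[0,0,0,0,0,0]],
  ],
)

```text
time: 1.85
position: [434.1, -338.6, 52.4]
tcp_rot: [0.709, 0.705, -0.004, 0.001]
contact_force: [0.1, -0.8, -0.4]
width: 68.6
```

```bash
sed -i 's/\[s,-c,0\],\[c,s,0\]/[-s,c,0],[c,s,0]/' h.py
python3 -c "
from h import *;go(437.5,-332.3,38,0)
im=snap('side','s1');cv2.imwrite('pics/s1c.png',cv2.resize(cv2.cvtColor(im['frame'][270:420,220:420],cv2.COLOR_RGB2BGR),(800,600)))"
```

```text
t 1.85 pos [ 434.1 -338.6   52.4] F [ 0.1 -0.8 -0.4] w 68.6 q [0.73 0.28]
to go [  3.4   6.3 -14.4] [ 0.006 -0.004  0.006]
```

View pics/s1c.png

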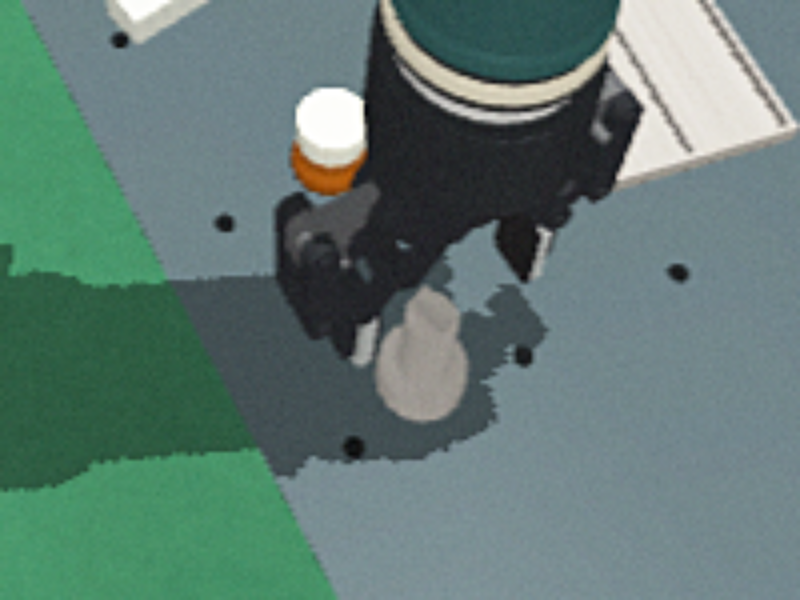

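The crop shows the horn (420,350) between the open jaws, with the left pad at (365,345) and the right at (540,250). I'll centre and lower.

>>> servo_tool(
  rows=[
    [[3,6,-8,0,0,0],[0,0,-6,0,0,0],[0,0,0,0,0,0],[0,0,0,0,0,0]],
  ],
)

```text
time: 2.4
position: [439.4, -334.1, 40.6]
tcp_rot: [0.71, 0.705, -0.003, 0.004]
contact_force: [0.3, 0.1, -0.4]
width: 68.4
```

```bash
python3 -c "from h import *;go(437.5,-332.3,38,0)"
```

```text
t 2.4 pos [ 439.4 -334.1   40.6] F [ 0.3  0.1 -0.4] w 68.4 q [0.71 0.26]
to go [-1.9  1.8 -2.6] [0.01  0.001 0.007]
```

>>> servo_tool(
  rows=[
    [[-2,2,-2,0.01,0,0.01],[0,0,0,0,0,0],[0,0,0,0,0,0],[0,0,0,0,0,0],[0,0,0,0,0,0],[0,0,0,0,0,0]],
  ],
  gripper=1.0,
)

```text
time: 3.15
position: [437.3, -332.9, 39.1]
tcp_rot: [0.706, 0.708, 0.0, 0.001]
contact_force: [0.4, 0.3, 0.1]
width: 3.6
```

```bash
python3 -c "from h import *;go(641,-20,110,0)"
```

```text
t 3.15 pos [ 437.3 -332.9   39.1] F [0.4 0.3 0.1] w 3.6 q [0.72 0.27]
to go [203.7 312.9  70.9] [ 0.001  0.002 -0.003]
```

```bash
python3 -c "
from h import *
im=snap('side','s2');im2=snap('top','t2');f=lambda a:cv2.resize(cv2.cvtColor(a,cv2.COLOR_RGB2BGR),(400,400))
cv2.imwrite('pics/s2c.png',np.hstack([f(im['frame'][270:420,250:400]),f(im2['frame'][200:280,390:470])]))"
```

```text
(no output)
```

View pics/s2c.png

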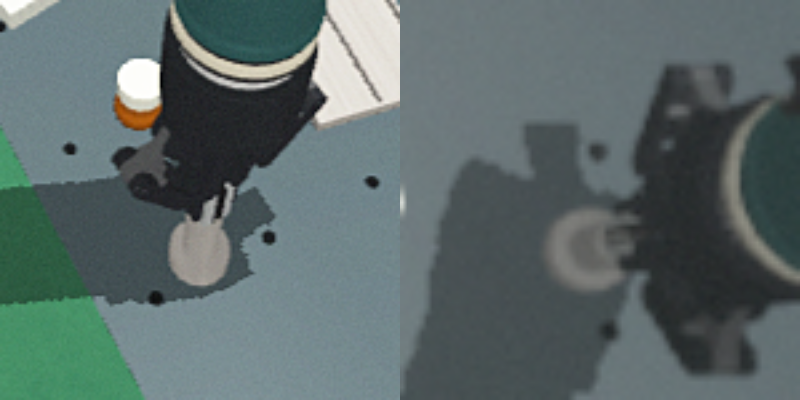

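```bash
python3 -c "
from h import *
np.set_printoptions(linewidth=200)
for n,(u0,u1,v0,v1) in dict(s2=(310,346,330,382),t2=(416,446,236,262)).items():
    W=cloud(pickle.load(open(n+'.pkl','rb')))
    print(n)
    for v in range(v0,v1,4 if n=='s2' else 3): print(v,' '.join('%d,%d,%d'%tuple(np.nan_to_num(W[v,u])) for u in range(u0,u1,3)))
"
```

```text
s2
330 394,-336,154 454,-269,0 400,-343,160 405,-342,156 411,-342,150 416,-343,148 416,-348,155 420,-350,156 427,-349,148 440,-341,126 441,-347,134 444,-349,134
334 395,-336,143 408,-327,119 413,-328,115 418,-329,113 422,-331,112 419,-340,130 418,-348,144 423,-348,139 429,-348,134 440,-343,117 446,-343,113 500,-299,-1
338 390,-344,148 400,-338,130 409,-334,117 413,-336,116 418,-337,114 419,-343,123 419,-348,131 425,-348,126 441,-338,97 441,-344,105 446,-345,103 495,-306,-1
342 392,-343,135 397,-344,132 403,-343,125 409,-342,119 418,-338,103 419,-344,112 425,-344,108 432,-342,98 439,-342,93 448,-339,79 485,-310,0 490,-313,0
346 392,-344,124 398,-344,119 403,-344,114 408,-345,112 420,-338,90 425,-339,86 427,-343,92 437,-339,76 440,-343,80 475,-315,2 482,-315,-2 485,-320,2
350 430,-299,1 435,-301,0 440,-303,-1 426,-327,52 421,-339,77 427,-338,71 429,-343,76 437,-341,68 442,-343,66 472,-320,0 478,-322,-2 481,-325,0
354 426,-305,0 431,-307,0 430,-315,14 425,-329,43 426,-335,53 427,-340,61 434,-340,55 439,-341,52 464,-323,-1 468,-327,0 473,-328,0 478,-330,-2
358 422,-312,1 427,-314,0 427,-
[... 1227 characters left out ...]
446,-329,13 444,-328,33 441,-322,69 439,-321,88 438,-324,98 438,-330,98 427,-296,200
248 441,-311,1 440,-318,3 440,-322,12 438,-325,23 436,-323,47 435,-326,57 433,-323,81 431,-322,101 428,-317,132 422,-298,194
251 433,-310,2 433,-317,4 433,-321,12 432,-324,23 430,-324,43 428,-323,64 427,-324,79 424,-321,103 422,-317,131 421,-317,147
254 427,-311,-1 427,-318,0 426,-320,13 425,-327,14 425,-332,20 425,-338,22 421,-327,71 420,-329,81 418,-328,102 417,-329,114
257 420,-311,0 420,-318,-1 419,-324,1 418,-326,15 418,-333,15 418,-340,15 419,-351,4 420,-360,0 411,-322,115 411,-327,117
260 412,-309,2 412,-317,0 412,-324,0 413,-331,0 413,-338,0 413,-345,0 413,-353,-1 413,-359,0 405,-321,115 404,-324,126
```

```bash
python3 -c "
from h import *
W=cloud(pickle.load(open('s1.pkl','rb')))
for u0,v0 in((311,350),(354,330)):
  print()
  for v in range(v0-8,v0+18,3): print(v,' '.join('%d,%d,%d'%tuple(np.nan_to_num(W[v,u])) for u in range(u0-10,u0+8,2)))
"
```

```text
342 372,-348,160 375,-349,159 386,-339,133 389,-340,132 392,-341,130 391,-346,139 393,-348,142 395,-350,143 396,-353,147
345 373,-348,150 376,-349,149 384,-343,133 387,-343,129 388,-346,135 390,-349,137 393,-349,134 397,-348,130 445,-297,1
348 374,-348,142 377,-348,139 384,-343,124 385,-347,131 387,-348,130 390,-349,128 395,-348,124 440,-299,0 0,0,0
351 374,-349,134 377,-349,131 385,-344,116 389,-343,111 388,-349,122 391,-349,118 396,-348,112 437,-304,-1 440,-306,0
354 413,-297,-1 385,-340,100 385,-344,106 389,-344,103 391,-346,104 393,-348,105 396,-348,104 434,-308,-1 432,-316,14
357 409,-303,0 412,-305,2 386,-344,96 390,-344,93 392,-346,95 394,-348,96 398,-348,93 426,-319,14 430,-320,12
360 407,-307,0 410,-308,-1 413,-310,0 416,-312,0 392,-347,87 395,-348,85 426,-316,-1 424,-323,13 427,-325,13
363 404,-312,0 407,-313,0 411,-314,-2 414,-316,-1 417,-318,0 419,-319,0 423,-320,-1 421,-328,13 424,-329,14
366 402,-315,-2 405,-317,-1 408,-319,0 411,-321,0 414,-322,0 417,-323,-2 420,-325,-1 420,-330,8 421,-334,14

322 419,-371,209 422,-372,208 424,-373,207 427,-373,206 453,-354,157 456,-35
[... 232 characters left out ...]
468,-347,118 471,-348,117 480,-344,104 535,-303,-2
331 467,-330,84 467,-334,91 467,-338,97 466,-342,103 466,-346,110 469,-348,109 473,-348,108 527,-307,0 529,-309,0
334 501,-300,0 466,-336,85 467,-340,89 467,-344,96 467,-348,102 470,-348,100 521,-310,-2 524,-312,-1 527,-314,0
337 497,-306,0 500,-307,0 466,-342,84 467,-345,89 468,-348,93 472,-348,89 517,-315,-1 521,-316,-2 523,-318,0
340 493,-311,0 497,-312,0 500,-314,0 466,-347,84 507,-317,0 510,-318,0 513,-321,0 516,-322,0 520,-323,0
343 492,-314,-2 494,-316,-1 498,-318,-1 500,-320,0 502,-322,1 506,-323,0 510,-324,-1 513,-326,0 517,-328,-1
346 487,-320,0 490,-322,1 493,-323,0 497,-325,0 500,-326,0 503,-328,0 506,-330,0 508,-332,1 512,-333,1
```

The side depth puts the fingertips about 35 mm higher than the stated tool frame implies: tips at 84 mm with the TCP at 52, and about 57 mm closed with the TCP at 39. The fingers have therefore closed on the blade, not the neck, and the horn hasn't moved. I'll open, go lower by measurement and check again.

>>> servo_tool(
  rows=[
    [[0,0,0,0,0,0],[0,0,0,0,0,0],[0,0,0,0,0,0],[0,0,-12,0,0,0],[0,0,-12,0,0,0],[0,0,-8,0,0,0],[0,0,0,0,0,0],[0,0,0,0,0,0]],
  ],
  gripper=0.4,
)

```text
time: 4.25
position: [436.9, -332.0, 3.9]
tcp_rot: [0.706, 0.708, 0.0, -0.0]
contact_force: [-0.5, 0.1, 0.1]
width: 51.5
```

```bash
cat >> h.py <<'E'
def tips(fn,cam='side'):
    "lowest gripper points: cloud near TCP, dark or pad pixels"
    o=get_obs();im=snap(cam,fn);W=cloud(im);p=o['position'];w=o['width']
    R=Rr.from_quat(o['tcp_rot']).as_matrix();L=(W-p)@R
    for s in(-1,1):
        m=(L[...,1]*s>w/2-3)&(L[...,1]*s<w/2+16)&(abs(L[...,0])<13)&(L[...,2]>-60)&(W[...,2]>6)
        z=np.sort(W[m][:,2]);P=L[m]; k=P[:,2]>np.percentile(P[:,2],80) if len(P) else []
        print('finger',s,len(z),'lowest z',z[:6].round(1),'tip local mean',P[k].mean(0).round(1) if len(P) else '')
    return im
E
python3 -c "
from h import *;go(437.5,-332.3,4,0);tips('s3')"
```

```text
t 4.25 pos [ 436.9 -332.     3.9] F [-0.5  0.1  0.1] w 51.5 q [0.7  0.25]
to go [ 0.6 -0.3  0.1] [-0.001  0.    -0.003]
finger -1 81 lowest z [31.  31.5 31.5 33.1 33.5 35.8] tip local mean [ -8.4 -33.  -32.4]
finger 1 129 lowest z [27.7 29.  29.2 29.7 29.7 30.6] tip local mean [ -0.2  24.8 -28.7]
```

>>> servo_tool(
  rows=[
    [[0,0,-2,0,0,0],[0,0,0,0,0,0],[0,0,0,0,0,0],[0,0,0,0,0,0],[0,0,0,0,0,0]],
  ],
  gripper=1.0,
)

```text
time: 4.92
position: [437.0, -332.2, 2.3]
tcp_rot: [0.706, 0.708, 0.0, 0.0]
contact_force: [0.9, -0.1, -0.7]
width: 20.5
```

```bash
python3 -c "
from h import *;go(641,-20,75,0);tips('s4')"
```

```text
t 4.92 pos [ 437.  -332.2    2.3] F [ 0.9 -0.1 -0.7] w 20.5 q [0.69 0.25]
to go [204.  312.2  72.7] [-0.     0.001 -0.003]
finger -1 175 lowest z [6.1 6.2 6.5 6.6 6.8 7.8] tip local mean [ -6.  -16.3  -8.6]
finger 1 102 lowest z [11.2 11.7 11.9 12.2 12.2 12.3] tip local mean [ -8.7  12.  -10.7]
```

>>> servo_tool(
  rows=[
    [[0,0,25,0,0,0],[0,0,40,0,0,0],[20,30,10,0,0,0],[30,46,0,0,0,0],[30,46,0,0,0,0],[30,46,0,0,0,0],[30,46,0,0,0,0],[30,46,0,0,0,0],[20,30,0,0,0,0],[0,0,0,0,0,0]],
  ],
)

```text
time: 6.22
position: [629.2, -32.8, 79.2]
tcp_rot: [0.708, 0.706, 0.001, -0.0]
contact_force: [0.0, -0.1, -1.0]
width: 20.5
```

```bash
python3 -c "
from h import *;go(641,-20,5.5,0)"
```

```text
t 6.22 pos [629.2 -32.8  79.2] F [ 0.  -0.1 -1. ] w 20.5 q [ 0.13 -0.22]
to go [ 11.8  12.8 -73.7] [-0.002  0.001  0.003]
```

>>> servo_tool(
  rows=[
    [[12,13,-10,0,0,0],[0,0,-20,0,0,0],[0,0,-20,0,0,0],[0,0,-12,0,0,0],[0,0,0,0,0,0],[0,0,0,0,0,0]],
  ],
)

```text
time: 6.98
position: [636.8, -26.2, 10.2]
tcp_rot: [0.711, 0.704, -0.004, -0.002]
contact_force: [-0.1, 1.0, -2.1]
width: 20.4
```

```bash
python3 -c "
from h import *;go(641,-20,5.5,0)"
```

```text
t 6.97 pos [636.8 -26.2  10.2] F [-0.1  1.  -2.1] w 20.4 q [ 0.09 -0.26]
to go [ 4.2  6.2 -4.7] [ 0.003 -0.008  0.01 ]
```

>>> servo_tool(
  rows=[
    [[4,6,0,0,-0.008,0],[0,0,-3,0,0,0],[0,0,0,0,0,0],[0,0,0,0,0,0]],
  ],
)

```text
time: 7.48
position: [642.6, -19.6, 8.9]
tcp_rot: [0.711, 0.704, 0.001, 0.002]
contact_force: [0.0, -0.3, -0.6]
width: 20.7
```

```bash
python3 -c "
from h import *;go(641,-20,5.5,0)"
```

```text
t 7.47 pos [642.6 -19.6   8.9] F [ 0.  -0.3 -0.6] w 20.7 q [ 0.07 -0.27]
to go [-1.6 -0.4 -3.4] [0.003 0.004 0.01 ]
```

>>> servo_tool(
  rows=[
    [[0,0,-2,0,0,0],[0,0,0,0,0,0],[0,0,-1,0,0,0],[0,0,0,0,0,0],[0,0,0,0,0,0]],
  ],
)

```text
time: 8.1
position: [642.6, -19.9, 5.8]
tcp_rot: [0.711, 0.704, 0.001, 0.003]
contact_force: [0.2, -0.4, -2.0]
width: 20.7
```

```bash
python3 -c "
from h import *;go(641,-20,5.5,0)"
```

```text
t 8.1 pos [642.6 -19.9   5.8] F [ 0.2 -0.4 -2. ] w 20.7 q [ 0.07 -0.28]
to go [-1.6 -0.1 -0.3] [0.003 0.004 0.01 ]
```

>>> servo_tool(
  rows=[
    [[0,0,0,0,0,0],[0,0,0,0,0,0],[0,0,0,0,0,0],[0,0,20,0,0,0],[0,0,40,0,0,0],[-20,15,20,0,0,0],[-45,25,0,0,0,0],[-50,28,0,0,0,0],[-50,28,0,0,0,0],[-30,18,0,0,0,0]],
  ],
  gripper=0.5,
)

```text
time: 9.35
position: [451.0, 95.4, 98.4]
tcp_rot: [0.713, 0.701, 0.008, 0.008]
contact_force: [0.5, -1.1, 0.6]
width: 42.6
```

```bash
python3 -c "
from h import *;go(439,97.5,2.3,0)"
```

```text
t 9.35 pos [451.   95.4  98.4] F [ 0.5 -1.1  0.6] w 42.6 q [-0.18 -0.55]
to go [-12.    2.1 -96.1] [0.    0.024 0.016]
```

>>> servo_tool(
  rows=[
    [[-10,2,-15,0,0.02,0.01],[0,0,-20,0,0,0],[0,0,-8,0,0,0],[0,0,0,0,0,0]],
  ],
)

```text
time: 9.85
position: [442.8, 98.5, 56.5]
tcp_rot: [0.708, 0.706, 0.003, 0.003]
contact_force: [0.0, 0.2, -0.4]
width: 42.9
```

```bash
python3 -c "
from h import *;go(439,97.5,2.3,0)"
```

```text
t 9.85 pos [442.8  98.5  56.5] F [ 0.   0.2 -0.4] w 42.9 q [-0.22 -0.57]
to go [ -3.8  -1.  -54.2] [-0.001  0.008  0.003]
```

>>> servo_tool(
  rows=[
    [[-4,-1,0,0,0.008,0],[0,0,-15,0,0,0],[0,0,-18,0,0,0],[0,0,-14,0,0,0],[0,0,-4,0,0,0],[0,0,0,0,0,0],[0,0,0,0,0,0]],
  ],
)

```text
time: 10.72
position: [442.6, 96.5, 6.3]
tcp_rot: [0.709, 0.705, 0.003, 0.001]
contact_force: [-0.5, 0.4, -0.9]
width: 42.8
```

```bash
python3 -c "
from h import *;go(439,97.5,2.3,0)"
```

```text
t 10.72 pos [442.6  96.5   6.3] F [-0.5  0.4 -0.9] w 42.8 q [-0.26 -0.59]
to go [-3.6  1.  -4. ] [-0.002  0.005  0.007]
```

>>> servo_tool(
  rows=[
    [[-4,1,-3,0,0.005,0.006],[0,0,0,0,0,0],[0,0,0,0,0,0]],
  ],
)

```text
time: 11.1
position: [438.7, 97.7, 3.9]
tcp_rot: [0.707, 0.707, 0.002, -0.0]
contact_force: [-0.2, 0.1, 0.6]
width: 42.9
```

>>> servo_tool(
  rows=[
    [[0,0,0,0,0,0],[0,0,0,0,0,0],[0,0,0,0,0,0],[0,0,0,0,0,0]],
  ],
  gripper=1.0,
)

```text
time: 11.6
position: [439.2, 97.9, 4.2]
tcp_rot: [0.707, 0.707, 0.002, -0.0]
contact_force: [0.9, 0.4, 2.0]
width: 20.7
```

```bash
python3 -c "
from h import *;go(641,36,80,0)"
```

```text
t 11.6 pos [439.2  97.9   4.2] F [0.9 0.4 2. ] w 20.7 q [-0.26 -0.59]
to go [201.8 -61.9  75.8] [-0.003  0.002  0.   ]
```

>>> servo_tool(
  rows=[
    [[0,0,25,0,0,0],[0,0,45,0,0,0],[20,-6,10,0,0,0],[45,-14,0,0,0,0],[45,-14,0,0,0,0],[45,-14,0,0,0,0],[40,-12,0,0,0,0],[10,-2,0,0,0,0],[0,0,0,0,0,0]],
  ],
)

```text
time: 12.72
position: [641.7, 31.5, 83.5]
tcp_rot: [0.706, 0.708, -0.004, -0.004]
contact_force: [-0.6, 0.1, -1.1]
width: 20.7
```

```bash
python3 -c "
from h import *;go(642,37,7.4,0)"
```

```text
t 12.72 pos [641.7  31.5  83.5] F [-0.6  0.1 -1.1] w 20.7 q [ 0.03 -0.32]
to go [  0.3   5.5 -76.1] [ 0.    -0.011 -0.002]
```

>>> servo_tool(
  rows=[
    [[0,6,-10,0,-0.01,0],[0,0,-20,0,0,0],[0,0,-20,0,0,0],[0,0,-12,0,0,0],[0,0,0,0,0,0],[0,0,0,0,0,0]],
  ],
)

```text
time: 13.48
position: [634.8, 40.2, 14.9]
tcp_rot: [0.705, 0.71, -0.004, -0.003]
contact_force: [-0.9, 0.7, -1.0]
width: 20.4
```

```bash
python3 -c "
from h import *;go(642,37,7.4,0)"
```

```text
t 13.47 pos [634.8  40.2  14.9] F [-0.9  0.7 -1. ] w 20.4 q [-0.01 -0.36]
to go [ 7.2 -3.2 -7.5] [ 0.001 -0.009 -0.007]
```

>>> servo_tool(
  rows=[
    [[7,-3,0,0,-0.009,0],[0,0,-4,0,0,0],[0,0,-2,0,0,0],[0,0,0,0,0,0],[0,0,0,0,0,0]],
  ],
)

```text
time: 14.1
position: [644.1, 36.7, 10.3]
tcp_rot: [0.705, 0.709, 0.001, 0.002]
contact_force: [0.3, 1.2, -2.1]
width: 20.7
```

```bash
python3 -c "
from h import *;go(642,37,7.4,0)"
```

```text
t 14.1 pos [644.1  36.7  10.3] F [ 0.3  1.2 -2.1] w 20.7 q [-0.   -0.36]
to go [-2.1  0.3 -2.9] [ 0.     0.004 -0.006]
```

>>> servo_tool(
  rows=[
    [[0,0,-2,0,0,0],[0,0,-1,0,0,0],[0,0,0,0,0,0],[0,0,0,0,0,0]],
  ],
)

```text
time: 14.6
position: [644.1, 36.8, 7.3]
tcp_rot: [0.705, 0.709, 0.001, 0.002]
contact_force: [-0.3, -0.4, -0.8]
width: 20.8
```

>>> servo_tool(
  rows=[
    [[0,0,0,0,0,0],[0,0,0,0,0,0],[0,0,0,0,0,0],[0,0,20,0,0,0],[0,0,40,0,0,0],[-20,0,20,0,0,0.1],[-45,0,0,0,0,0.15],[-45,0,0,0,0,0.15],[0,0,0,0,0,0]],
  ],
  gripper=0.5,
)

```text
time: 15.72
position: [535.1, 37.1, 97.6]
tcp_rot: [0.545, 0.839, 0.005, 0.006]
contact_force: [0.6, -0.6, -0.4]
width: 42.6
```

```bash
python3 -c "
from h import *;go(431,225.2,20,96.6);snap('side','s5')
for n in('s5',):
  W=cloud(pickle.load(open(n+'.pkl','rb'))).reshape(-1,3)
  for y in(-20,37):
    for lo,hi in((8,20),(24,54),(60,75)):
      B=W[(abs(W[:,0]-643)<30)&(abs(W[:,1]-y)<27)&(W[:,2]>lo)&(W[:,2]<hi)]; print(y,lo,len(B),B.mean(0).round(1) if len(B) else '', B[:,2].max().round(1) if len(B) else '')"
```

```text
t 15.72 pos [535.1  37.1  97.6] F [ 0.6 -0.6 -0.4] w 42.6 q [ 0.1  -0.07]
to go [-104.1  188.1  -77.6] [-0.011  0.011  1.267]
-20 8 120 [636.3 -29.2  15. ] 19.9
-20 24 90 [636.2 -28.8  39.1] 53.7
-20 60 31 [640.3 -23.7  65.9] 69.5
37 8 113 [637.8  32.4  14.9] 19.1
37 24 85 [638.3  32.2  39.2] 53.6
37 60 25 [642.6  37.2  66.4] 69.9
```

View pics/s5.png

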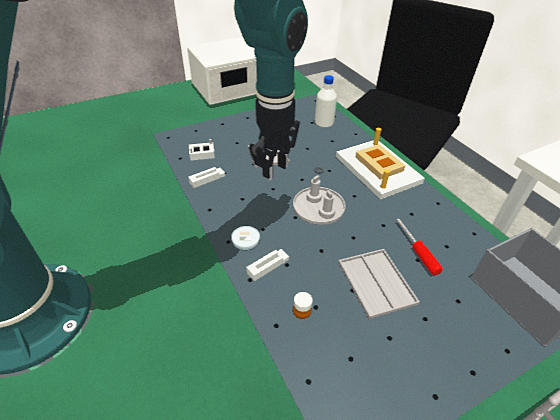

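The picture shows both horns standing upright in the round tray, at (315,188) and (327,206). Next is the left clamp.

>>> servo_tool(
  rows=[
    [[-13,23,0,-0.005,0.005,0.158],[-13,23,0,-0.005,0.005,0.158],[-13,23,0,0,0,0.158],[-13,23,-10,0,0,0.158],[-13,24,-10,0,0,0.158],[-13,24,-10,0,0,0.158],[-13,24,-10,0,0,0.158],[-12,24,-5,0,0,0.158],[0,0,0,0,0,0]],
  ],
  gripper=0.5,
)

```text
time: 16.9
position: [456.1, 237.4, 60.6]
tcp_rot: [-0.066, 0.998, 0.015, 0.016]
contact_force: [0.4, -0.0, 0.9]
width: 42.4
```

```bash
python3 -c "
from h import *;go(431,225.2,-11,96.6)"
```

```text
t 16.9 pos [456.1 237.4  60.6] F [ 0.4 -0.   0.9] w 42.4 q [-0.13  0.42]
to go [-25.1 -12.2 -71.6] [-0.032  0.03  -0.017]
```

>>> servo_tool(
  rows=[
    [[-25,-12,0,-0.03,0.03,-0.017],[0,0,-15,0,0,0],[0,0,-15,0,0,0],[0,0,-5,0,0,0],[0,0,0,0,0,0],[0,0,0,0,0,0]],
  ],
)

```text
time: 17.65
position: [433.3, 220.4, 24.2]
tcp_rot: [-0.05, 0.999, -0.002, 0.0]
contact_force: [0.3, 0.1, 0.7]
width: 42.9
```

```bash
python3 -c "
from h import *;go(431,225.2,-11,96.6)"
```

```text
t 17.65 pos [433.3 220.4  24.2] F [0.3 0.1 0.7] w 42.9 q [-0.2   0.31]
to go [ -2.3   4.8 -35.2] [0.004 0.001 0.015]
```

>>> servo_tool(
  rows=[
    [[-2,5,0,0.004,0,0.015],[0,0,-10,0,0,0],[0,0,-12,0,0,0],[0,0,-4,0,0,0],[0,0,0,0,0,0],[0,0,0,0,0,0]],
  ],
)

```text
time: 18.4
position: [431.5, 226.0, -3.4]
tcp_rot: [-0.058, 0.998, 0.0, 0.001]
contact_force: [0.6, -0.9, 0.4]
width: 42.7
```

```bash
python3 -c "
from h import *;go(431,225.2,-11,96.6);tips('s6','side')"
```

```text
t 18.4 pos [431.5 226.   -3.4] F [ 0.6 -0.9  0.4] w 42.7 q [-0.26  0.25]
to go [-0.5 -0.8 -7.6] [-0.001  0.002 -0.001]
finger -1 86 lowest z [20.6 20.7 21.7 24.8 25.5 25.6] tip local mean [  3.3 -28.5 -30.2]
finger 1 71 lowest z [21.3 21.3 21.9 22.  22.4 22.7] tip local mean [  3.2  23.6 -27.3]
```

>>> servo_tool(
  rows=[
    [[0,-1,-8,0,0,0],[0,0,-1,0,0,0],[0,0,0,0,0,0],[0,0,0,0,0,0]],
  ],
)

```text
time: 18.95
position: [431.9, 225.0, -12.6]
tcp_rot: [-0.058, 0.998, 0.001, 0.001]
contact_force: [-0.0, 0.2, 0.3]
width: 42.9
```

>>> servo_tool(
  rows=[
    [[0,0,0,0,0,0],[0,0,0,0,0,0],[0,0,0,0,0,0],[0,0,0,0,0,0]],
  ],
  gripper=1.0,
  grip_force=60,
)

```text
time: 19.45
position: [431.9, 225.2, -12.2]
tcp_rot: [-0.058, 0.998, 0.001, 0.002]
contact_force: [-1.3, -0.4, -0.2]
width: 23.6
```

```bash
python3 -c "
from h import *;go(431,225.2,-11,96.6);tips('s7','side')"
```

```text
t 19.45 pos [431.9 225.2 -12.2] F [-1.3 -0.4 -0.2] w 23.6 q [-0.28  0.23]
to go [-0.9 -0.   1.2] [-0.002  0.003 -0.001]
finger -1 84 lowest z [ 6.1  8.4  8.5 10.2 11.  11.6] tip local mean [  3.5 -16.  -25.3]
finger 1 46 lowest z [17.1 18.2 18.2 19.7 20.4 20.7] tip local mean [  7.6  12.8 -32.3]
```

>>> servo_tool(
  rows=[
    [[0,0,20,0,0,0],[0,0,45,0,0,0],[5,-20,25,0,0,-0.1],[20,-42,0,0,0,-0.17],[20,-42,0,0,0,-0.17],[20,-42,0,0,0,-0.17],[20,-42,0,0,0,-0.17],[20,-42,0,0,0,-0.17],[20,-42,0,0,0,-0.17],[20,-42,0,0,0,-0.17]],
  ],
)

```text
time: 20.75
position: [577.6, -94.2, 79.5]
tcp_rot: [0.567, 0.824, 0.003, 0.002]
contact_force: [0.2, 0.6, -1.6]
width: 24.1
```

```bash
python3 -c "
from h import *;go(650.4,-242.4,80,-9.8)"
```

```text
t 20.75 pos [577.6 -94.2  79.5] F [ 0.2  0.6 -1.6] w 24.1 q [0.32 0.12]
to go [  72.8 -148.2    0.5] [-0.001  0.006 -0.536]
```

>>> servo_tool(
  rows=[
    [[20,-40,0,0,0,-0.13],[20,-40,0,0,0,-0.13],[15,-30,0,0,0,-0.13],[8,-14,0,0,0,-0.1],[0,0,0,0,0,0],[0,0,0,0,0,0]],
  ],
)

```text
time: 21.5
position: [639.6, -227.4, 76.4]
tcp_rot: [0.757, 0.653, 0.0, 0.001]
contact_force: [0.6, 0.2, -0.6]
width: 24.1
```

```bash
python3 -c "
from h import *;go(650.4,-242.4,0,-9.8)"
```

```text
t 21.5 pos [ 639.6 -227.4   76.4] F [ 0.6  0.2 -0.6] w 24.1 q [ 0.41 -0.06]
to go [ 10.8 -15.  -76.4] [ 0.001  0.001 -0.024]
```

>>> servo_tool(
  rows=[
    [[11,-15,-10,0,0,-0.024],[0,0,-20,0,0,0],[0,0,-20,0,0,0],[0,0,-10,0,0,0],[0,0,0,0,0,0],[0,0,0,0,0,0]],
  ],
)

```text
time: 22.25
position: [649.1, -239.3, 10.1]
tcp_rot: [0.764, 0.646, -0.001, -0.002]
contact_force: [0.6, 0.6, -0.8]
width: 24.3
```

```bash
python3 -c "
from h import *;go(650.4,-242.4,0,-9.8)"
```

```text
t 22.25 pos [ 649.1 -239.3   10.1] F [ 0.6  0.6 -0.8] w 24.3 q [ 0.41 -0.08]
to go [  1.3  -3.1 -10.1] [-0.002 -0.003 -0.004]
```

>>> servo_tool(
  rows=[
    [[1,-3,0,0,0,0],[0,0,-6,0,0,0],[0,0,-4,0,0,0],[0,0,0,0,0,0],[0,0,0,0,0,0]],
  ],
)

```text
time: 22.88
position: [651.5, -243.0, 1.2]
tcp_rot: [0.764, 0.646, 0.0, -0.0]
contact_force: [0.3, 0.8, -0.8]
width: 24.7
```

```bash
python3 -c "
from h import *;go(650.4,-242.4,-8,-9.8);im=snap('side','s8')
f=lambda a:cv2.resize(cv2.cvtColor(a,cv2.COLOR_RGB2BGR),(800,600),interpolation=cv2.INTER_CUBIC)
cv2.imwrite('pics/s8c.png',f(im['frame'][230:335,320:460]))"
```

```text
t 22.88 pos [ 651.5 -243.     1.2] F [ 0.3  0.8 -0.8] w 24.7 q [ 0.41 -0.08]
to go [-1.1  0.6 -9.2] [-0.001  0.    -0.004]
```

View pics/s8c.png

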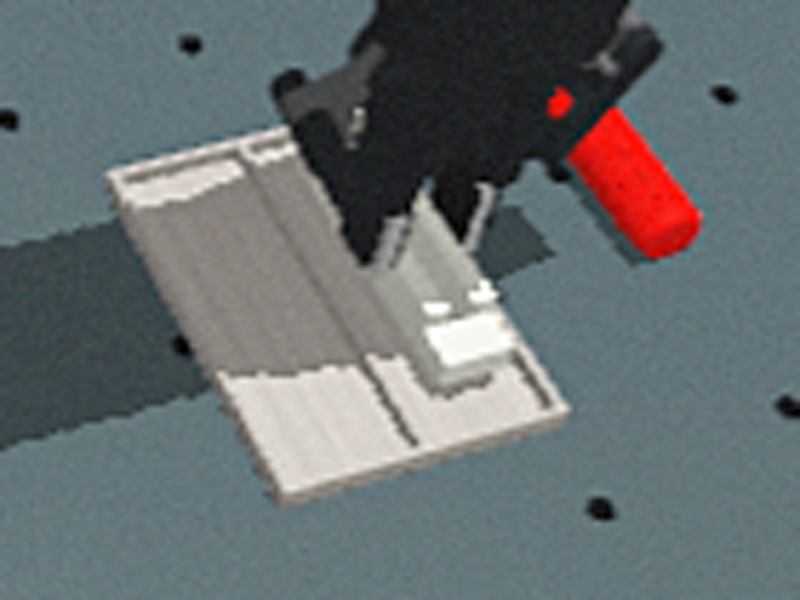

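The clamp hangs parallel over the far lane (centre about (450,290)), clear of the rib and rim. Lowering.

>>> servo_tool(
  rows=[
    [[-1,0,-4,0,0,0],[0,0,-3,0,0,0],[0,0,-1,0,0,0],[0,0,0,0,0,0],[0,0,0,0,0,0]],
  ],
)

```text
time: 23.55
position: [650.4, -242.9, -7.3]
tcp_rot: [0.764, 0.646, 0.0, -0.0]
contact_force: [-0.0, 0.1, -0.9]
width: 24.5
```

```bash
python3 -c "
from h import *;go(650.4,-242.4,-8.5,-9.8)"
```

```text
t 23.55 pos [ 650.4 -242.9   -7.3] F [-0.   0.1 -0.9] w 24.5 q [ 0.41 -0.08]
to go [ 0.   0.5 -1.2] [-0.001  0.    -0.004]
```

>>> servo_tool(
  rows=[
    [[0,0,-1,0,0,0],[0,0,0,0,0,0],[0,0,0,0,0,0]],
  ],
)

```text
time: 23.92
position: [650.5, -242.9, -8.2]
tcp_rot: [0.764, 0.646, 0.0, -0.0]
contact_force: [-0.3, 0.3, -1.5]
width: 24.2
```

>>> servo_tool(
  rows=[
    [[0,0,0,0,0,0],[0,0,0,0,0,0],[0,0,0,0,0,0],[0,0,15,0,0,0],[0,0,35,0,0,0],[-10,10,20,0,0,-0.1],[-30,20,0,0,0,-0.18],[-30,20,0,0,0,-0.18],[-30,20,0,0,0,-0.18],[-30,20,0,0,0,-0.18]],
  ],
  gripper=0.58,
)

```text
time: 25.18
position: [524.2, -153.5, 72.1]
tcp_rot: [0.962, 0.274, 0.006, 0.005]
contact_force: [0.3, 0.5, -0.7]
width: 35.9
```

```bash
python3 -c "
from h import *;go(444.5,-100.9,40,-79.5)"
```

```text
t 25.18 pos [ 524.2 -153.5   72.1] F [ 0.3  0.5 -0.7] w 35.9 q [ 0.17 -0.78]
to go [-79.7  52.6 -32.1] [ 0.009  0.013 -0.371]
```

>>> servo_tool(
  rows=[
    [[-22,15,0,0,0,-0.12],[-20,13,-10,0,0,-0.12],[-18,12,-10,0,0,-0.1],[-8,4,0,0,0,0],[0,0,0,0,0,0],[0,0,0,0,0,0]],
  ],
  gripper=0.5,
)

```text
time: 25.92
position: [457.2, -106.2, 57.6]
tcp_rot: [0.994, 0.104, 0.01, 0.006]
contact_force: [0.1, 0.4, -0.0]
width: 42.5
```

```bash
python3 -c "
from h import *;go(444.5,-100.9,24,-79.5)
im=pickle.load(open('s8.pkl','rb'))
im=snap('side','s9');W=cloud(im).reshape(-1,3)
B=W[(abs(W[:,0]-650)<35)&(abs(W[:,1]+242)<60)&(W[:,2]>16)&(W[:,2]<40)]
print(len(B),B.mean(0).round(1),np.percentile(B[:,2],[5,50,95]).round(1));r=cv2.minAreaRect(B[:,:2].astype(np.float32));print(r)
A=np.c_[B[:,:2]-B[:,:2].mean(0),np.ones(len(B))];k=B[:,2]>20.5;print('plane',np.linalg.lstsq(A[k],B[k,2],rcond=None)[0])"
```

```text
t 25.93 pos [ 457.2 -106.2   57.6] F [ 0.1  0.4 -0. ] w 42.5 q [ 0.04 -1.05]
to go [-12.7   5.3 -33.6] [ 0.011  0.022 -0.025]
388 [ 648.  -239.6   21.4] [16.8 21.8 24.2]
((648.2183837890625, -246.31268310546875), (90.90808868408203, 28.289045333862305), 80.56400299072266)
plane [-7.93265296e-04  1.81143272e-03  2.24318246e+01]
```

>>> servo_tool(
  rows=[
    [[-13,5,0,0.011,0.022,-0.025],[0,0,-15,0,0,0],[0,0,-12,0,0,0],[0,0,0,0,0,0],[0,0,0,0,0,0]],
  ],
)

```text
time: 26.6
position: [444.6, -102.0, 28.2]
tcp_rot: [0.996, 0.09, -0.001, -0.0]
contact_force: [0.8, -0.3, 0.3]
width: 42.4
```

```bash
python3 -c "
from h import *;go(444.5,-100.9,-12,-79.5)"
```

```text
t 26.6 pos [ 444.6 -102.    28.2] F [ 0.8 -0.3  0.3] w 42.4 q [ 0.06 -1.05]
to go [ -0.1   1.1 -40.2] [-0.001 -0.001  0.003]
```

>>> servo_tool(
  rows=[
    [[0,1,-10,0,0,0],[0,0,-12,0,0,0],[0,0,-10,0,0,0],[0,0,0,0,0,0],[0,0,0,0,0,0]],
  ],
)

```text
time: 27.22
position: [444.8, -100.8, -6.3]
tcp_rot: [0.996, 0.09, -0.001, -0.0]
contact_force: [0.3, -0.5, 0.3]
width: 42.4
```

```bash
python3 -c "
from h import *;go(444.5,-100.9,-12,-79.5)"
```

```text
t 27.23 pos [ 444.8 -100.8   -6.3] F [ 0.3 -0.5  0.3] w 42.4 q [ 0.09 -1.04]
to go [-0.3 -0.1 -5.7] [-0.001 -0.001  0.002]
```

>>> servo_tool(
  rows=[
    [[0,0,-5,0,0,0],[0,0,-1,0,0,0],[0,0,0,0,0,0]],
  ],
)

```text
time: 27.6
position: [445.1, -101.0, -12.2]
tcp_rot: [0.996, 0.09, -0.0, -0.0]
contact_force: [0.1, -0.2, -0.4]
width: 43.3
```

>>> servo_tool(
  rows=[
    [[0,0,0,0,0,0],[0,0,0,0,0,0],[0,0,0,0,0,0],[0,0,0,0,0,0]],
  ],
  gripper=1.0,
)

```text
time: 28.1
position: [445.2, -100.9, -11.8]
tcp_rot: [0.996, 0.09, 0.0, -0.0]
contact_force: [0.8, 0.2, 0.3]
width: 24.3
```

```bash
python3 -c "
from h import *;go(599.6,-233.6,80,-9.8)"
```

```text
t 28.1 pos [ 445.2 -100.9  -11.8] F [0.8 0.2 0.3] w 24.3 q [ 0.09 -1.04]
to go [ 154.4 -132.7   91.8] [-0.     0.     1.219]
```

>>> servo_tool(
  rows=[
    [[0,0,20,0,0,0],[0,0,45,0,0,0],[10,-8,20,0,0,0.1],[22,-19,0,0,0,0.17],[22,-19,0,0,0,0.17],[22,-19,0,0,0,0.17],[22,-19,0,0,0,0.17],[22,-19,0,0,0,0.17],[18,-16,0,0,0,0.12],[0,0,0,0,0,0]],
  ],
)

```text
time: 29.35
position: [581.4, -222.3, 73.0]
tcp_rot: [0.8, 0.6, -0.004, 0.0]
contact_force: [-1.1, -0.4, -2.2]
width: 24.1
```

```bash
python3 -c "
from h import *;go(599.6,-233.6,10,-9.8)"
```

```text
t 29.35 pos [ 581.4 -222.3   73. ] F [-1.1 -0.4 -2.2] w 24.1 q [ 0.41 -0.18]
to go [ 18.2 -11.3 -63. ] [ 0.006 -0.006  0.113]
```

>>> servo_tool(
  rows=[
    [[17,-11,0,0.006,-0.006,0.11],[0,0,-20,0,0,0],[0,0,-20,0,0,0],[0,0,-8,0,0,0],[0,0,0,0,0,0],[0,0,0,0,0,0]],
  ],
)

```text
time: 30.1
position: [589.8, -226.7, 18.2]
tcp_rot: [0.767, 0.642, -0.004, -0.007]
contact_force: [0.2, 0.2, -1.9]
width: 24.0
```

```bash
python3 -c "
from h import *;go(599.6,-233.6,1,-9.8)"
```

```text
t 30.1 pos [ 589.8 -226.7   18.2] F [ 0.2  0.2 -1.9] w 24.0 q [ 0.42 -0.1 ]
to go [  9.8  -6.9 -17.2] [-0.005 -0.015  0.005]
```

>>> servo_tool(
  rows=[
    [[10,-7,0,-0.005,-0.015,0.005],[0,0,-8,0,0,0],[0,0,-6,0,0,0],[0,0,0,0,0,0],[0,0,0,0,0,0]],
  ],
)

```text
time: 30.72
position: [601.7, -234.7, 4.6]
tcp_rot: [0.765, 0.644, 0.001, 0.002]
contact_force: [-0.7, 0.5, -1.2]
width: 23.8
```

```bash
python3 -c "
from h import *;go(599.6,-233.6,-8,-9.8)"
```

```text
t 30.73 pos [ 601.7 -234.7    4.6] F [-0.7  0.5 -1.2] w 23.8 q [ 0.42 -0.1 ]
to go [ -2.1   1.1 -12.6] [0.001 0.004 0.001]
```

>>> servo_tool(
  rows=[
    [[-2,1,-5,0,0.004,0],[0,0,-5,0,0,0],[0,0,-2,0,0,0],[0,0,0,0,0,0],[0,0,0,0,0,0]],
  ],
)

```text
time: 31.35
position: [599.5, -233.5, -8.2]
tcp_rot: [0.765, 0.644, -0.0, 0.0]
contact_force: [0.4, -0.3, -0.9]
width: 24.0
```

```bash
python3 -c "
from h import *;go(599.6,-233.6,-8,-9.8)"
```

```text
t 31.35 pos [ 599.5 -233.5   -8.2] F [ 0.4 -0.3 -0.9] w 24.0 q [ 0.41 -0.11]
to go [ 0.1 -0.1  0.2] [ 0.001 -0.     0.   ]
```

>>> servo_tool(
  rows=[
    [[0,0,0,0,0,0],[0,0,0,0,0,0],[0,0,0,0,0,0],[0,0,15,0,0,0],[0,0,40,0,0,0],[-6,25,30,0,0,0.05],[-11,46,0,0,0,0.12],[-11,46,0,0,0,0.12],[-11,46,0,0,0,0.12],[-11,46,0,0,0,0.12]],
  ],
  gripper=0.58,
)

```text
time: 32.6
position: [553.2, -26.3, 88.2]
tcp_rot: [0.567, 0.824, 0.003, 0.008]
contact_force: [0.7, -1.0, 0.7]
width: 36.0
```

>>> servo_tool(
  rows=[
    [[-11,46,0,0,0,0.12],[-11,46,0,0,0,0.12],[-11,46,0,0,0,0.12],[-11,46,0,0,0,0.12],[-11,46,0,0,0,0.12],[-11,46,0,0,0,0.12],[-6,20,0,0,0,0.05],[0,0,0,0,0,0]],
  ],
  gripper=0.25,
)

```text
time: 33.6
position: [481.7, 282.9, 97.9]
tcp_rot: [0.202, 0.979, 0.011, 0.013]
contact_force: [0.3, -0.4, 0.8]
width: 64.1
```

```bash
python3 -c "
from h import *;go(458.8,335,40,73.6)
im=snap('top','t9');f=lambda a:cv2.resize(cv2.cvtColor(a,cv2.COLOR_RGB2BGR),(800,600),interpolation=cv2.INTER_CUBIC)
cv2.imwrite('pics/t9c.png',f(im['frame'][130:265,240:420]))"
```

```text
t 33.6 pos [481.7 282.9  97.9] F [ 0.3 -0.4  0.8] w 64.1 q [-0.24  0.04]
to go [-22.9  52.1 -57.9] [-0.018  0.028  0.12 ]
```

View pics/t9c.png

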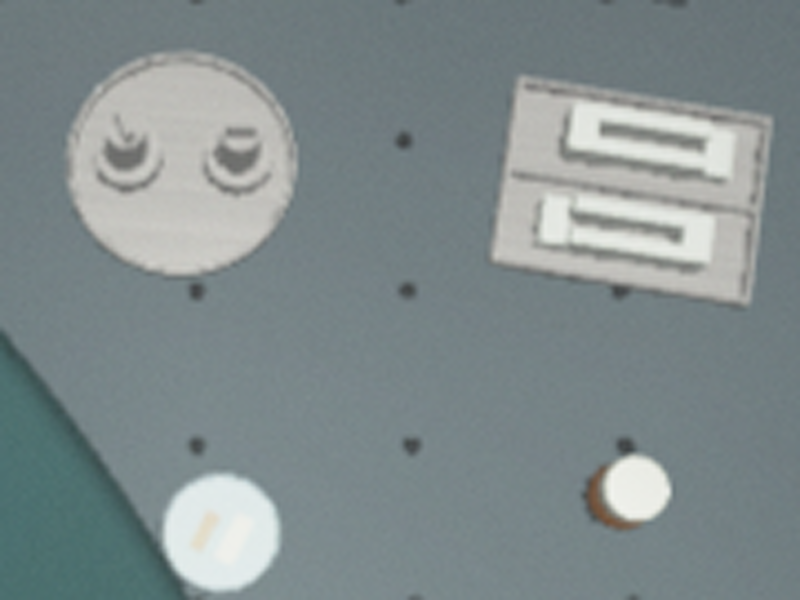

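The top crop shows both horns well inside the round tray and one clamp in each lane, with the dish untouched. Now the nest.

>>> servo_tool(
  rows=[
    [[-10,26,-10,-0.009,0.014,0.06],[-12,26,-20,-0.009,0.014,0.06],[0,0,-20,0,0,0],[0,0,0,0,0,0],[0,0,0,0,0,0]],
  ],
)

```text
time: 34.28
position: [466.1, 319.3, 45.8]
tcp_rot: [0.153, 0.988, -0.007, 0.002]
contact_force: [-0.5, -0.5, 0.3]
width: 63.9
```

```bash
python3 -c "
from h import *;go(458.8,335,20,73.6)"
```

```text
t 34.27 pos [466.1 319.3  45.8] F [-0.5 -0.5  0.3] w 63.9 q [-0.35  0.  ]
to go [ -7.3  15.7 -25.8] [0.015 0.003 0.021]
```

>>> servo_tool(
  rows=[
    [[-7,15,0,0.015,0.003,0.02],[0,0,-10,0,0,0],[0,0,-10,0,0,0],[0,0,0,0,0,0],[0,0,0,0,0,0]],
  ],
)

```text
time: 34.9
position: [459.9, 333.8, 25.5]
tcp_rot: [0.144, 0.99, 0.001, 0.0]
contact_force: [0.1, -0.7, 0.1]
width: 64.0
```

```bash
python3 -c "
from h import *;go(458.8,335,-15,73.6)"
```

```text
t 34.9 pos [459.9 333.8  25.5] F [ 0.1 -0.7  0.1] w 64.0 q [-0.38 -0.02]
to go [ -1.1   1.2 -40.5] [-0.001  0.001  0.003]
```

>>> servo_tool(
  rows=[
    [[-1,1,-10,0,0,0],[0,0,-12,0,0,0],[0,0,-12,0,0,0],[0,0,-3,0,0,0],[0,0,0,0,0,0],[0,0,0,0,0,0]],
  ],
)

```text
time: 35.65
position: [458.7, 334.7, -14.6]
tcp_rot: [0.144, 0.99, 0.0, 0.0]
contact_force: [-0.4, -0.1, -0.0]
width: 64.2
```

```bash
python3 -c "
from h import *;go(458.8,335,-15,73.6);im=tips('s10')
f=lambda a:cv2.resize(cv2.cvtColor(a,cv2.COLOR_RGB2BGR),(800,600),interpolation=cv2.INTER_CUBIC)
cv2.imwrite('pics/s10c.png',f(im['frame'][115:190,160:260]))"
```

```text
t 35.65 pos [458.7 334.7 -14.6] F [-0.4 -0.1 -0. ] w 64.2 q [-0.43 -0.08]
to go [ 0.1  0.3 -0.4] [-0.001  0.001  0.003]
finger -1 72 lowest z [15.  15.2 16.1 16.7 16.7 16.8] tip local mean [  0.5 -38.5 -33.1]
finger 1 2 lowest z [16.9 18.4] tip local mean [  8.8  34.7 -31.4]
```

View pics/s10c.png

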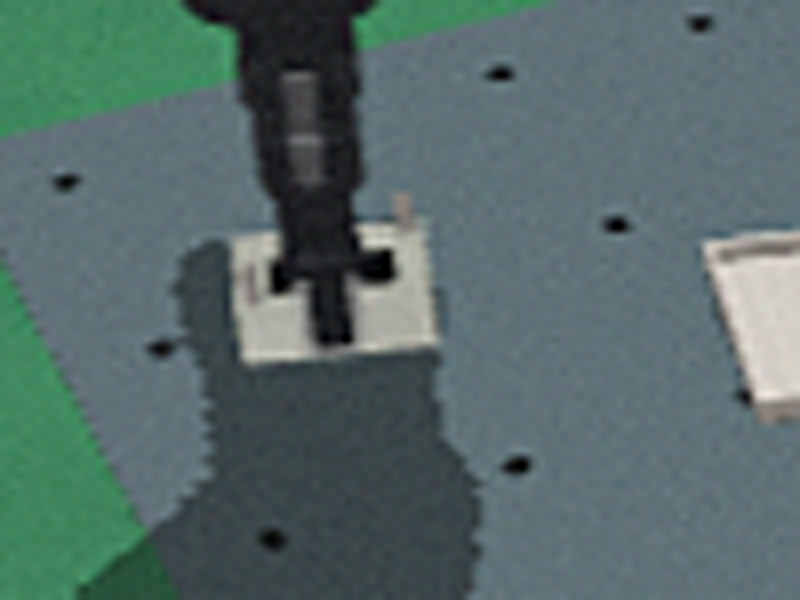

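The finger (335,300) is centred on the nest's near side, and both pins, at (245,285) and (403,210), are clear. Closing.

>>> servo_tool(
  rows=[
    [[0,0,0,0,0,0],[0,0,0,0,0,0],[0,0,0,0,0,0],[0,0,0,0,0,0],[0,0,0,0,0,0]],
  ],
  gripper=1.0,
)

```text
time: 36.33
position: [459.2, 335.3, -13.6]
tcp_rot: [0.144, 0.99, 0.001, 0.001]
contact_force: [0.3, -0.1, 1.7]
width: 44.7
```

```bash
python3 -c "
from h import *;go(624,251,60,76.5)"
```

```text
t 36.33 pos [459.2 335.3 -13.6] F [ 0.3 -0.1  1.7] w 44.7 q [-0.43 -0.08]
to go [164.8 -84.3  73.6] [-0.003  0.002  0.054]
```

>>> servo_tool(
  rows=[
    [[0,0,20,0,0,0],[0,0,35,0,0,0],[15,-8,10,0,0,0.02],[35,-18,0,0,0,0.02],[35,-18,0,0,0,0.01],[35,-18,0,0,0,0],[30,-15,0,0,0,0],[10,-5,0,0,0,0],[0,0,0,0,0,0],[0,0,0,0,0,0]],
  ],
)

```text
time: 37.58
position: [617.5, 249.4, 50.6]
tcp_rot: [0.116, 0.993, -0.001, -0.003]
contact_force: [0.3, -0.2, -1.0]
width: 44.4
```

```bash
python3 -c "
from h import *;go(624,251,5,76.5)"
```

```text
t 37.58 pos [617.5 249.4  50.6] F [ 0.3 -0.2 -1. ] w 44.4 q [-0.09  0.37]
to go [  6.5   1.6 -45.6] [ 0.001 -0.006 -0.003]
```

>>> servo_tool(
  rows=[
    [[6,2,0,0,-0.006,0],[0,0,-15,0,0,0],[0,0,-15,0,0,0],[0,0,-6,0,0,0],[0,0,0,0,0,0],[0,0,0,0,0,0]],
  ],
)

```text
time: 38.33
position: [619.6, 254.5, 11.2]
tcp_rot: [0.113, 0.994, -0.001, -0.001]
contact_force: [-0.3, -0.1, -1.6]
width: 44.4
```

```bash
python3 -c "
from h import *;go(624,251,-10.3,76.5)"
```

```text
t 38.33 pos [619.6 254.5  11.2] F [-0.3 -0.1 -1.6] w 44.4 q [-0.12  0.34]
to go [  4.4  -3.5 -21.5] [ 0.001 -0.003 -0.009]
```

>>> servo_tool(
  rows=[
    [[4,-3,0,0,-0.003,-0.009],[0,0,-8,0,0,0],[0,0,-6,0,0,0],[0,0,0,0,0,0],[0,0,0,0,0,0]],
  ],
)

```text
time: 38.95
position: [624.8, 251.1, -3.0]
tcp_rot: [0.118, 0.993, -0.0, 0.001]
contact_force: [-0.0, -0.1, -0.7]
width: 44.2
```

```bash
python3 -c "
from h import *;go(624,251,-10.3,76.5)"
```

```text
t 38.95 pos [624.8 251.1  -3. ] F [-0.  -0.1 -0.7] w 44.2 q [-0.12  0.32]
to go [-0.8 -0.1 -7.3] [0.001 0.002 0.001]
```

>>> servo_tool(
  rows=[
    [[0,0,-4,0,0,0],[0,0,-3,0,0,0],[0,0,0,0,0,0],[0,0,0,0,0,0]],
  ],
)

```text
time: 39.45
position: [624.8, 251.4, -10.3]
tcp_rot: [0.118, 0.993, -0.0, 0.001]
contact_force: [0.7, 0.9, -3.0]
width: 44.5
```

```bash
python3 -c "
from h import *;go(624,251,-10.3,76.5)"
```

```text
t 39.45 pos [624.8 251.4 -10.3] F [ 0.7  0.9 -3. ] w 44.5 q [-0.13  0.32]
to go [-0.8 -0.4 -0. ] [0.001 0.002 0.001]
```

>>> servo_tool(
  rows=[
    [[0,0,0,0,0,0],[0,0,0,0,0,0],[0,0,0,0,0,0],[0,0,15,0,0,0],[0,0,30,0,0,0],[0,0,45,0,0,0],[-30,30,30,0,0,0],[-40,40,0,0,0,0],[-40,40,0,0,0,0],[0,0,0,0,0,0]],
  ],
  gripper=0.36,
)

```text
time: 40.7
position: [514.8, 366.1, 122.5]
tcp_rot: [0.119, 0.993, 0.004, 0.005]
contact_force: [0.6, 0.2, 0.6]
width: 54.7
```

>>> servo_tool(
  rows=[
    [[0,0,0,0,0,0],[0,0,0,0,0,0],[0,0,0,0,0,0]],
  ],
)

```text
time: 41.08
position: [517.5, 363.6, 123.5]
tcp_rot: [0.121, 0.993, 0.004, 0.006]
contact_force: [-0.6, 0.7, 0.1]
width: 54.8
```

```bash
python3 -c "
from h import *;go(500,400,120,76.5)
a=snap('top','tF');b=snap('side','sF');f=lambda a:cv2.resize(cv2.cvtColor(a,cv2.COLOR_RGB2BGR),(800,300),interpolation=cv2.INTER_CUBIC)
cv2.imwrite('pics/F.png',np.vstack([f(a['frame'][135:270,120:440]),f(b['frame'][120:320,150:430])]))
for n,im in(('top',a),('side',b)):
  W=cloud(im).reshape(-1,3)
  for o,x,y,rx,ry,lo,hi in(('nest',624,251,43,43,16,32),('clFar',649,-243,24,60,20.5,30),('clNear',599.6,-233.6,24,60,20.5,30),('hornA',643,-20,25,25,60,80),('hornB',643,37,25,25,60,80),('dish',435,-13.6,45,45,8,30)):
    B=W[(abs(W[:,0]-x)<rx)&(abs(W[:,1]-y)<ry)&(W[:,2]>lo)&(W[:,2]<hi)]
    if len(B)<9: print(n,o,'few',len(B));continue
    A=np.c_[B[:,:2]-B[:,:2].mean(0),np.ones(len(B))];r=cv2.minAreaRect(B[:,:2].astype(np.float32))
    print(n,o,len(B),'rect',np.round(r[0],1),np.round(r[1],1),round(r[2],1),'zmed',np.median(B[:,2]).round(1),'slope',np.linalg.lstsq(A,B[:,2],rcond=None)[0][:2].round(3))"
```

```text
t 41.08 pos [517.5 363.6 123.5] F [-0.6  0.7  0.1] w 54.8 q [-0.27  0.16]
to go [-17.5  36.4  -3.5] [-0.006  0.014  0.008]
top nest few 0
top clFar 225 rect [ 649.  -240.2] [75.3 26.4] 80.6 zmed 23.0 slope [0.009 0.007]
top clNear 224 rect [ 596.7 -239. ] [75.3 26.6] 80.5 zmed 22.9 slope [0.    0.002]
top hornA 28 rect [640.3 -23.8] [13.7 13.2] 42.4 zmed 67.7 slope [ 0.517 -0.058]
top hornB 23 rect [641.2  36. ] [16.2  9.3] 42.6 zmed 68.1 slope [-0.01   0.482]
top dish 556 rect [435.  -13.6] [60.8 58.3] 0.2 zmed 13.9 slope [-0.001 -0.004]
side nest 295 rect [624.4 251.3] [51.5 67.7] 78.2 zmed 23.5 slope [0.013 0.022]
side clFar 296 rect [ 648.9 -238.6] [75.8 27.8] 79.8 zmed 22.3 slope [-0.001  0.004]
side clNear 306 rect [ 597.1 -236.8] [76.6 27.8] 81.2 zmed 22.3 slope [-0.005  0.003]
side hornA 30 rect [640.7 -22.5] [15.7  7.2] 87.7 zmed 67.3 slope [0.215 0.079]
side hornB 25 rect [642.5  37.7] [19.5  6. ] 26.0 zmed 67.8 slope [-0.095  0.225]
side dish 503 rect [435.1 -11.9] [62.5 59.7] 67.4 zmed 13.6 slope [0.001 0.013]
```

View pics/F.png

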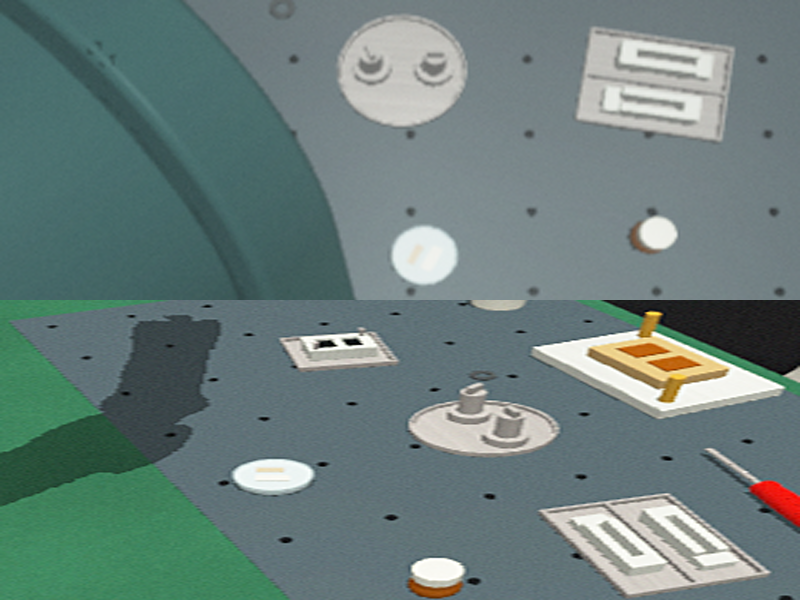

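Everything sits in its tray: the nest is flat with pins up at (340,345) in the lower picture, the horns stand upright, there is one clamp per lane, and the dish reads the same position as at the start.

```bash
python3 -c "from rig import hand_in;print(hand_in())"
```

```text
the job is handed in; nothing more can be done
None
```

The job is done and handed in at about 41 s of the 120 s allowed. Both horns stand in the round tray, one clamp lies in each lane, and the nest is in the square tray with its pins up. No verdict was reported.

**Last checks (depth images from both cameras unless noted):**
- **Horns:** upright, about 29 mm and 30 mm from the round tray's centre (limit 45 mm). Their tops are at 67–68 mm; 69 mm would be exactly on the floor.
- **Clamps:** their tops are at about 22.5 mm (23 mm expected on the floor) and flat, with slopes under 0.01. Each is within about 3 mm of its lane's centre line.
- **Nest:** within about 1 mm of the square tray's centre. Only the side camera saw it, because the arm hid it from the top camera. Its slope there was about 0.02 (limit 0.06), which includes the effect of the pockets.
- **Dish:** within 0.5 mm of its starting reading. The arm was well clear of everything, and the readings between moves showed only a few newtons.

**What disagreed:** the fingertips stood about 35 mm higher than the stated tool frame says. My first grip therefore closed on the first horn's blade instead of its neck; the horn did not move. I measured the offset from the depth images and used that for every grip afterwards.

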